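# Clamp the seed aspirator's delivery pipe with a U-clamp

## Robot

A 7-joint arm with a two-finger parallel gripper is mounted at the origin on the work surface. World frame = base frame: x ahead of the robot, y to its left, z up, the work surface at z = 0. Lengths are in m, angles in rad, forces in N, time in s.
With the tool pointing down it reaches from about 0.35 to 0.9 m from the base axis. Payload 7.2 kg.
Tool frame: the origin (TCP) lies at the very end of the fingers, on their centre line; the grasp point (between the pads) lies 19 mm behind it (arm.grip_depth is the distance from the TCP to the grasp point, in m); z points along the fingers, y is the line along which they close (so a half turn about z gives the same grasp; the last joint's range is limited). The gripper opens to 85 mm and grips with 20 to 120 N. Pads are 22 mm wide; open, the fingers measure 114 mm over their backs; the gripper's body (76 mm by 85 mm) begins 54 mm behind the grasp point. The pads swing forward as they close: fully open they stand 13 mm farther back than shut.
Start: joints at [-1.358, 0.411, -0.013, 1.596, 0.006, 1.134, -0.082], TCP at [0.173, 0.601, 0.231] pointing down, gripper open.
Joint ranges: [-2.95, 2.95], [-0.29, 1.99], [-1.47, 1.44], [0.14, 2.54], [-1.03, 4.17], [0.13, 1.85], [-2.86, 2.86]. Speed limits (rad/s): [2.39, 2.39, 3.01, 3.01, 3.14, 3.14, 3.14].

## Interface

Orientations are given as a 3x3 rotation matrix whose columns are the frame's x, y, z axes.
In Python, from plant import arm gives the robot as it stands.
- The arm moves only by the tool play_rows, never from a script. Its arguments are lists of equal length, an entry for each row: "slide": the shift along the tool's x, y, z in shares of 600 mm (1.0 is 600 mm), a list of three; "delta_rot": the turn, a rotation vector about the tool's x, y, z in shares of 45 degrees (1.0 is 45 degrees), a list of three; "claw": the opening, from 0 (shut) to 1 (fully open). A call has 1 to 10 rows; each row is the pose to reach, as a shift and turn from the pose commanded when the call began, along the tool's axes at that moment; what a row does not reach only later rows make up. A row lasts 1/12 s, in which the tool goes at most 41.7 mm and 7.16 degrees, less where a joint would pass 70% of its speed; a pose out of reach is approached as far as the arm can. A call with a gripper value outside its range is refused whole. The fingers move at their own pace and stop on an object; "newtons" is the grip in N (left out, the last holds). Time passes only in rows, so rows that repeat a pose let the fingers close. It gives the time, the measured TCP pose, the force, the opening and the grip force at its end, in the units of the state.
- arm.sense(): the state, without advancing time (a new reading comes with each control period).
- arm.capture(name): name is "side" or "top" or "wrist"; returns a dict with "pixels" (400x640x3 uint8, red, green, blue), "depth" (400x640 float32, m along the optical axis (not along the pixel's ray), 0 where there is no reading), "fov_y" (degrees; the focal length in pixels is half the picture's height over the tangent of half this angle, whatever the lens; pixels are square), "cx", "cy" (the principal point, pixels), "D" ([k1, k2, p1, p2, k3] as OpenCV has them; the pictures are not rectified), "xyz" and "orientation" of the camera in the world. Camera axes: x right, y down, z forward; pixel columns grow to the right and rows downward; lengths in m; the calibration is good to about 2 mm. A picture is of the moment at which its call begins.
- arm.sign_off(): hands the job in; it is judged then, once.
The state is a dict: "time_s": time; "qpos": joint angles; "joint_velocities": joint speeds; "joint_efforts": joint torques, N m; "tool_pos": TCP position; "ee_rot": TCP orientation; "force": force on the tool from outside, world axes, zero at the start; "moment": the same for the moment, N m; "opening": finger opening in m; "grasp_force": force on a finger pad.
Only numpy, scipy, OpenCV 4.12 (cv2) and the standard library are available. Lean on these libraries where they do the work, as an engineer would, in place of code of your own. Each camera call takes 0.05 s, during which the arm holds its last target. There are 200 camera calls.

## Task

Lift the U-clamp off its wooden rest, straddle the white delivery pipe of the seed aspirator with it, feel both legs into the two holes of the bracket plate under the pipe, and press it down gently until its crossbar sits fully home and square on the pipe. Then let go; do not force the clamp against the plate or the pipe, and leave the jar, the carton and the cup where they stand.

Things in the scene. Friction and masses are not known exactly. Their poses are not given: they have to be found in the camera images.
- clamp: loose steel U-clamp, upright, ~0.15 kg. Origin: centre of the crossbar's underside, which bears on the pipe. x: leg to leg; y: along the pipe once mounted; z up. Round legs, 8 mm dia, round ends, at x = -27, +27 mm (46 mm clear between), reach 68 mm below the origin; a 0.8 mm snap bead on each leg's outer side. Crossbar 66 x 12 x 10 mm (z 0-10). Same after half a turn. Starts astride the rest.
- clamp_grip (a point): middle of the clamp's flat-sided black grip block, 26 mm above the clamp's origin; the block is 42 (x) x 16 (y) x 32 mm high (z 10 to 42 mm above the clamp's origin), pinched from above across its 16 mm (y)
- rest: fixed wooden rest: a foot 110 x 80 x 12 mm and on it an upright block 40 (x) x 60 (y) mm, its top 85 mm above the bench; origin on the bench under its centre. The clamp's crossbar lies on the block's top, legs hanging free on either side (x).
- duct: fixed seed aspirator; origin on the bench below its delivery pipe's axis, y along the pipe, z up. Its box, 150 x 140 mm and 205 mm high with the funnel, is at y = -0.26 m. Two saddles carry the pipe at y = -66 and +66 mm, lower than the pipe's axis; the foot board is 130 x 220 x 12 mm. It carries the bracket plate and the shoes described below
- pipe: white delivery pipe, fixed on the aspirator, level, 40 mm in diameter, along its y (same x, y axes as duct). Origin on its axis, 70 mm above the bench, above duct's origin; its top is 90 mm above the bench; bare from y = -0.17 to +0.10 m. It is thin-walled: the clamp must not press on it with more than 25 N
- seat (a point): point on top of the pipe, 90 mm above the bench, at the middle of the plate's range. When seated the clamp's origin is at this height and on the pipe's axis line, off along the pipe (duct y) by as much as the holes are
- plate_mid (a point): middle of the bracket plate's range, at its top face, 48 mm above the bench. Steel plate 120 (duct x) x 80 x 5 mm under the pipe, two through holes 12 (x) x 10 (y) mm at x = -27 and +27 mm. It is set stiffly on rails: both holes lie at the same unmeasured y, -17 to +17 mm from this point: see or feel for them. Legs that miss land with the crossbar 26 mm over the pipe.
- shoes (a point): level of two sprung rubber shoes, 38.5 mm above the bench, under the plate. They grip the legs from 9 mm into the holes: push down steadily, some 4 to 15 N; hardest 7 to 4 mm above the seat, where the beads snap under the shoes. Let go before that, the clamp stays up or sags, not home. Over 30 N between the clamp and the plate with its shoes counts as forcing
- jar: lidded sample jar, 56 mm in diameter, 85 mm high, origin under its centre; a bystander
- carton: cardboard carton 70 x 90 x 60 mm, origin under its centre; a bystander
- cup: open white cup, 66 mm in diameter, 60 mm high, origin under its centre; a bystander
Things that resemble listed ones, but are neither listed nor needed, are in the scene too. There is more than one size of the clamp; the one meant has the size given above.

How it is judged:
By the outcome, as a careful person would: the job done as asked, in the order asked, and still so for the second after the job is handed in, with the robot touching nothing.
It also fails if it takes over 72 s, if anything falls off the work surface, if the arm or the gripper's body presses on something with over 40 N, if the wrist force passes 120 N, or if a joint passes its speed limit or range.

## Working session

There is one attempt and no reset: what is moved stays moved. The work goes in short steps, Python scripts to look and compute and a tool call to move; the robot and the scene stay as the last step left them, time stands still between calls to the robot, and variables do not carry over. Pictures are saved under pics/ and viewed, at most 10 in all, crops included, and the job is handed in when it is done.

Besides the shell and the picture viewer there is one more tool, called after "Emit:" as name(argument=value, ...) on one line, values as JSON. play_rows: Moves the arm, as the interface text tells. Its arguments: {"type":"object","properties":{"slide":{"type":"array","items":{"type":"array","items":{"type":"number"}}},"delta_rot":{"type":"array","items":{"type":"array","items":{"type":"number"}}},"claw":{"type":"array","items":{"type":"number"}},"newtons":{"type":"number"}},"required":["slide","delta_rot","claw"]}

```bash
mkdir -p pics
cat > h.py <<'E'
import numpy as np, cv2
from plant import arm
def cap(n):
    c=arm.capture(n); p=c["pixels"]; f=200/np.tan(np.radians(c["fov_y"])/2)
    c["K"]=np.array([[f,0,c["cx"]],[0,f,c["cy"]],[0,0,1.]]); c["D"]=np.array(c["D"],float)
    c["R"]=np.array(c["orientation"]); c["t"]=np.array(c["xyz"]); return c
def world(c,uv,d=None):
    uv=np.atleast_2d(np.array(uv,float)); 
    n=cv2.undistortPoints(uv[:,None,:],c["K"],c["D"])[:,0]
    r=np.c_[n,np.ones(len(n))]
    if d is None: d=np.array([c["depth"][int(v),int(u)] for u,v in uv])
    return (r*np.reshape(d,(-1,1)))@c["R"].T+c["t"]
def plane(c,uv,z):
    r=world(c,uv,np.ones(len(np.atleast_2d(uv))))-c["t"]
    return c["t"]+r*((z-c["t"][2])/r[:,2:3])
def proj(c,P):
    P=(np.atleast_2d(P)-c["t"])@c["R"]
    return cv2.projectPoints(P[:,None,:],np.zeros(3),np.zeros(3),c["K"],c["D"])[0][:,0]
def save(n,im): cv2.imwrite("pics/"+n,im[...,::-1])
E
python3 - <<'E'
from h import *
import pickle
s=arm.sense(); print(s["time_s"],s["tool_pos"],s["ee_rot"],s["force"])
for n in("top","side"):
    c=cap(n); save(n+"0.png",c["pixels"]); print(n,c["t"],c["R"].round(3).tolist(),c["fov_y"],c["D"]); pickle.dump(c,open(n+".pkl","wb"))
E
```

```text
0.0 [0.17309816 0.60002156 0.2304375 ] [[-9.60831332e-01  2.77133596e-01 -3.47468475e-04]
 [ 2.77133793e-01  9.60830021e-01 -1.59104870e-03]
 [-1.07074906e-04 -1.62502470e-03 -9.99998674e-01]] [-0.06708031  0.67703659 -0.33640864]
top [0.43421946 0.11555462 1.15215202] [[0.014, -0.988, 0.152], [-1.0, -0.016, -0.015], [0.017, -0.151, -0.988]] 42.61989492706316 [-0.00029792  0.          0.          0.          0.        ]
side [ 0.06649412 -0.52245107  0.77297127] [[0.756, -0.41, 0.51], [-0.654, -0.48, 0.584], [0.006, -0.775, -0.632]] 43.752126903958896 [-0.00928316  0.          0.          0.          0.        ]
```

View pics/top0.png

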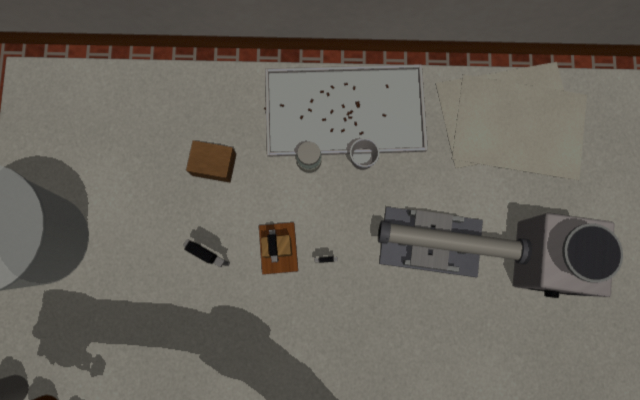

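View pics/side0.png

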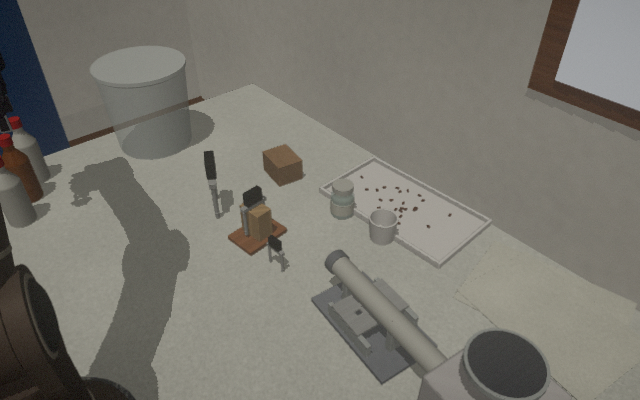

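The top view shows three clamp-like items. One is astride the rest at (272,245), a larger one stands at (205,252), and a small one at (326,259). The one on the rest at (272,245) fits, since the clamp meant starts there; I'll check its size. The aspirator pipe runs from (385,231) to (525,250), with the plate around (432,240).

Run:
```python
from h import *
import pickle
c=pickle.load(open("top.pkl","rb")); s=pickle.load(open("side.pkl","rb"))
im=c["pixels"]
a=cv2.resize(im[215:280,250:350],None,fx=4,fy=4,interpolation=2)
b=cv2.resize(im[195:285,370:490],None,fx=4,fy=4,interpolation=2)
A=cv2.resize(s["pixels"][180:275,225:295],None,fx=4,fy=4,interpolation=2); 
o=np.zeros((600,800,3),np.uint8); o[:260,:400]=a; o[265:595,:440]=cv2.resize(b,(440,330)); o[:380,450:730]=A
o=np.clip(o*1.6,0,255).astype(np.uint8)
save("crop1.png",o)
# grip blocks
for (u0,v0,u1,v1) in((255,220,290,270),(180,230,232,270),(312,248,340,268)):
    m=np.zeros(im.shape[:2],np.uint8); m[v0:v1,u0:u1]=(im[v0:v1,u0:u1].max(2)<28)*255
    n,l,st,ce=cv2.connectedComponentsWithStats(m); k=1+st[1:,4].argmax(); 
    v,u=np.nonzero(l==k); z=np.median(world(c,np.c_[u,v])[:,2]); zz=world(c,np.c_[u,v])[:,2]
    P=plane(c,np.c_[u,v],np.percentile(zz,80))[:,:2].astype(np.float32); r=cv2.minAreaRect(P)
    print(ce[k],"ztop",np.percentile(zz,[10,50,80,95]).round(4),"rect",np.round(r[0],4),np.round(r[1],4),r[2])
# rest top block & pipe via depth cloud
vv,uu=np.mgrid[0:400,0:640]; W=world(c,np.c_[uu.ravel(),vv.ravel()]).reshape(400,640,3); np.save("W.npy",W)
g=np.s_[200:290,375:520]; w=W[g].reshape(-1,3)
import math
for lo,hi in((.005,.02),(.043,.052),(.084,.095)):
    q=w[(w[:,2]>lo)&(w[:,2]<hi)]; r=cv2.minAreaRect(q[:,:2].astype(np.float32)); print(lo,len(q),np.median(q[:,2]),r)
# pipe axis: per image column pipe top
q=w[(w[:,2]>.08)]; 
line=cv2.fitLine(q[:,:2].astype(np.float32),2,0,.01,.01).ravel(); print("pipe",line,np.percentile(q[:,2],[50,95]))
w=W[215:280,255:300].reshape(-1,3)
for lo,hi in((.006,.02),(.075,.091)):
    q=w[(w[:,2]>lo)&(w[:,2]<hi)]; print(lo,len(q),np.median(q[:,2]),cv2.minAreaRect(q[:,:2].astype(np.float32)))
```

```text
[272.11258278 244.37086093] ztop [0.1239 0.1272 0.1289 0.1299] rect [0.5057 0.1997] [0.0392 0.0147] 6.342357635498047
[200.45483871 251.96451613] ztop [0.1444 0.1482 0.15   0.1513] rect [0.4878 0.3364] [0.0606 0.0199] 61.16375732421875
[326. 259.] ztop [0.078  0.0805 0.082  0.0836] rect [0.4805 0.0908] [0.0072 0.0258] 7.917927265167236
0.005 2494 0.012201976556926675 ((0.5203570127487183, -0.18451054394245148), (0.19760732352733612, 0.32750755548477173), 0.8793492317199707)
0.043 1367 0.04793291751670137 ((0.5166202187538147, -0.20970337092876434), (0.25482356548309326, 0.12355539202690125), 80.54798889160156)
0.084 1932 0.08864125085987151 ((0.5249086022377014, -0.16650156676769257), (0.2943507432937622, 0.040366578847169876), 83.42841339111328)
pipe [ 0.03180452  0.99949414  0.5217471  -0.1564898 ] [0.08816985 0.09384316]
0.006 1084 0.012377622120374077 ((0.5101050138473511, 0.1972140371799469), (0.12216174602508545, 0.09511735290288925), 1.2353324890136719)
0.075 388 0.08514947305328502 ((0.502513587474823, 0.19605669379234314), (0.056095484644174576, 0.060045111924409866), 6.757037162780762)
```

View pics/crop1.png

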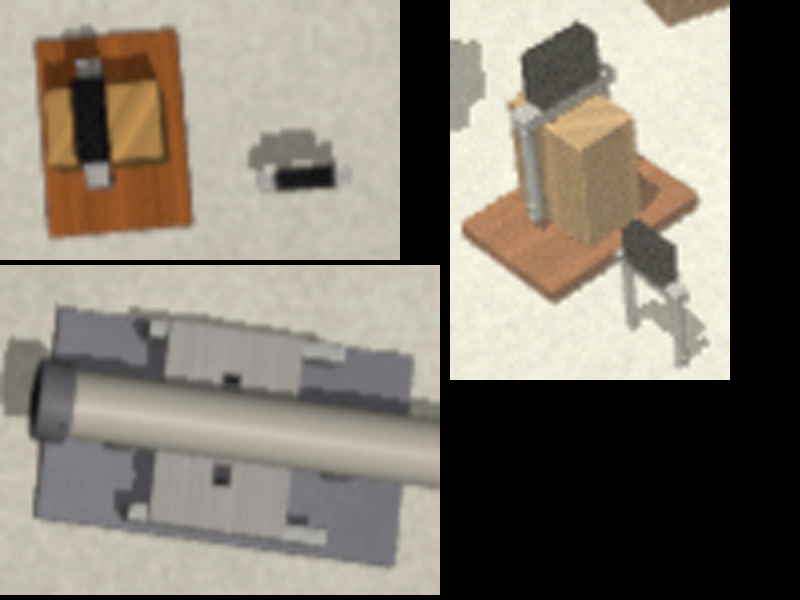

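The upper-left crop shows the clamp on the rest: a 39x15 mm grip with its top at 0.127 m, matching the 42x16 mm and 0.127 m given. The others measure 61x20 mm and 26x7 mm, so they're decoys. Both plate holes are visible at about (433,227) and (430.5,252). Next I'll refine the pipe axis and the holes.

Run:
```python
from h import *
import pickle
c=pickle.load(open("top.pkl","rb")); im=c["pixels"]; W=np.load("W.npy")
# pipe edges: silhouette by depth; mid of height>.062 per column, take top line
mid=[]
for u in range(402,500,4):
    z=W[215:275,u,2]; v=np.nonzero(z>.068)[0]+215
    P=W[v,u]; mid.append([*plane(c,[[u,(v.min()+v.max())/2]],.078)[0,:2], len(v), P[:,2].max()])
mid=np.array(mid); l=cv2.fitLine(mid[:,:2].astype(np.float32),2,0,.01,.01).ravel(); print("pipe",l,np.degrees(np.arctan2(l[0],l[1])),mid[:,3].mean(), mid[::6])
w=W[200:290,395:500].reshape(-1,3); g=(w[:,2]>.06)&(w[:,2]<.1)
# cylinder axis LS fit
from scipy.optimize import least_squares
q=w[g]
f=lambda p:np.hypot((q[:,0]-p[0]-p[1]*(q[:,1]+.15))/np.sqrt(1+p[1]**2),q[:,2]-p[2])-.02
r=least_squares(f,[.52,.1,.07],loss="soft_l1",f_scale=.002); print("cyl",r.x,len(q),np.degrees(np.arctan(r.x[1])))
g8=im.max(2).astype(float)
H=[]
for (u,v) in((433.3,226.6),(430.5,252.3)):
    y0,x0=int(v)-4,int(u)-4; p=g8[y0:y0+9,x0:x0+9]; wt=np.clip(np.median(p)*.8-p,0,None); yy,xx=np.mgrid[y0:y0+9,x0:x0+9]
    uv=((wt*xx).sum()/wt.sum(),(wt*yy).sum()/wt.sum()); print(uv); print(p.astype(int)); H.append(plane(c,[uv],.048)[0])
H=np.array(H); print(H,np.linalg.norm(H[0]-H[1]),"mid",H.mean(0)); d=H[0]-H[1]; print("hole line deg",np.degrees(np.arctan2(d[1],d[0])))
```

```text
pipe [ 0.0886291   0.9960647   0.5209293  -0.16977556] 5.084745 0.3891758379662913 [[ 0.53539335 -0.06863374 19.          0.09250069]
 [ 0.50566669 -0.11884159 20.          1.15215202]
 [ 0.52429444 -0.16985016 19.          0.09195304]
 [ 0.5166409  -0.22038158 19.          0.09396324]
 [ 0.51109517 -0.27095587 19.          0.0911045 ]]
cyl [0.52661253 0.12266728 0.07037808] 1988 6.9933798841450665
(np.float64(432.6821040594625), np.float64(226.7347055460263))
[[102 103 102 100 100 100 100 100 100]
 [102 101  97  98  98  99  98 100  99]
 [101  95  75  75  79  84  88  97  99]
 [101  83  50  42  43  51  66  95 100]
 [ 98  78  40  24  23  25  60  94 100]
 [ 78  65  45  38  37  39  66  93  98]
 [ 61  53  46  47  47  45  58  74  78]
 [ 64  60  56  55  51  49  51  56  60]
 [ 75  73  71  69  67  65  63  61  62]]
(np.float64(430.0027258566978), np.float64(252.309968847352))
[[ 97  96  86  85  86  89  88  86  86]
 [102  99  76  68  70  72  75  87  95]
 [100  94  67  52  51  52  59  88 100]
 [101  91  61  49  48  47  55  91 100]
 [101  92  58  47  47  46  54  92 100]
 [101  89  49  33  34  40  56  92  99]
 [100  87  53  37  35  38  60  94 100]
 [100  96  85  81  79  77  81  98 100]
 [102 100  98  97  98  97  98 102 100]]
[[ 0.55507039 -0.14073893  0.048     ]
 [ 0.49959437 -0.1339071   0.048     ]] 0.05589510296862252 mid [ 0.52733238 -0.13732302  0.048     ]
hole line deg -7.020584505337592
```

The rows are not in the units I measure in: shifts go in shares of 600 mm and turns go in shares of 45 degrees. I convert before sending: -33 cm / 60 = -0.55, -22.4 cm / 60 = -0.3733, -22.4 degrees / 45 = -0.4978.

Emit:
play_rows(slide=[[-0.0333, -0.0217, 0], [-0.0833, -0.0567, 0], [-0.15, -0.1017, 0], [-0.2083, -0.1417, 0], [-0.2667, -0.1817, 0], [-0.325, -0.22, 0], [-0.3833, -0.26, 0], [-0.4417, -0.3, 0], [-0.5, -0.34, 0], [-0.55, -0.3733, 0]], delta_rot=[[0, 0, -0.0444], [0, 0, -0.0889], [0, 0, -0.1556], [0, 0, -0.2222], [0, 0, -0.2889], [0, 0, -0.3556], [0, 0, -0.4222], [0, 0, -0.4667], [0, 0, -0.4889], [0, 0, -0.4978]], claw=[1, 1, 1, 1, 1, 1, 1, 1, 1, 1], newtons=50)

```text
time_s: 0.93
tool_pos: [0.4257, 0.2957, 0.2312]
ee_rot: [[-0.994, -0.111, -0.0], [-0.111, 0.994, -0.0], [0.0, -0.0, -1.0]]
force: [0.3, 0.4, -0.8]
opening: 0.0853
grasp_force: 0.0
```

```bash
cat >> h.py <<'E'
def go(x,y,z,yaw):
    "tool-axes shift cm and z-turn deg from measured pose to a TCP pose with tool y at yaw from world y"
    s=arm.sense(); R=np.array(s["ee_rot"]); p=np.array(s["tool_pos"])
    a=np.radians(yaw); Y=np.array([-np.sin(a),np.cos(a),0]); Z=np.array([0,0,-1.]); X=np.cross(Y,Z); T=np.c_[X,Y,Z]
    rv=cv2.Rodrigues(R.T@T)[0].ravel()
    print("at",p.round(4),"t",s["time_s"],"F",np.round(s["force"],1),"M",np.round(s["moment"],2),"open",round(s["opening"],4),"shift cm",((np.array([x,y,z])-p)@R*100).round(2),"rot",np.degrees(rv).round(2))
E
python3 -c "
from h import *
go(.5057,.1997,.19,6.34)"
```

```text
at [0.4257 0.2957 0.2312] t 0.9333 F [ 0.3  0.4 -0.8] M [ 0.04 -0.02 -0.01] open 0.0853 shift cm [ -6.88 -10.43   4.12] rot [-0.   -0.01  0.04]
```

In the tool's units: -10.43 cm / 60 = -0.1738, -6.88 cm / 60 = -0.1147.

Emit:
play_rows(slide=[[-0.02, -0.0333, 0], [-0.05, -0.075, 0], [-0.08, -0.1217, 0.0083], [-0.1, -0.1517, 0.025], [-0.11, -0.1667, 0.0367], [-0.1147, -0.1738, 0.0433], [-0.1147, -0.1738, 0.0433], [-0.1147, -0.1738, 0.0433]], delta_rot=[[0, 0, 0], [0, 0, 0], [0, 0, 0], [0, 0, 0], [0, 0, 0], [0, 0, 0], [0, 0, 0], [0, 0, 0]], claw=[1, 1, 1, 1, 1, 1, 1, 1])

```text
time_s: 1.6
tool_pos: [0.5039, 0.2029, 0.205]
ee_rot: [[-0.994, -0.111, -0.001], [-0.111, 0.994, 0.0], [0.001, 0.0, -1.0]]
force: [0.2, 0.1, 0.6]
opening: 0.0854
grasp_force: 0.0
```

Run:
```python
from h import *
go(.5057,.1997,.095,6.34)
c=cap("wrist"); print(c["t"],c["R"].round(2).tolist(),c["fov_y"]); save("w1.png",c["pixels"])
im=c["pixels"]; m=(im.max(2)<30).astype(np.uint8)*255
vv,uu=np.mgrid[0:400,0:640]; W=world(c,np.c_[uu.ravel(),vv.ravel()]).reshape(400,640,3)
m[(W[...,2]<.1)|(W[...,2]>.14)]=0
n,l,st,ce=cv2.connectedComponentsWithStats(m)
k=1+st[1:,4].argmax(); t=(l==k); print(st[k])
top=t&(W[...,2]>.122); P=W[top][:,:2].astype(np.float32); print(np.median(W[top][:,2]),cv2.minAreaRect(P))
v,u=np.nonzero(top);print(cv2.minAreaRect(plane(c,np.c_[u,v],.127)[:,:2].astype(np.float32)))
```

```text
at [0.5039 0.2029 0.205 ] t 1.6 F [0.2 0.1 0.6] M [ 0.01 -0.   -0.03] open 0.0854 shift cm [-0.16 -0.34 11.  ] rot [ 0.02 -0.07  0.05]
[0.43265942 0.19486089 0.34740077] [[-0.11, 0.95, 0.28], [0.99, 0.11, 0.03], [0.0, 0.28, -0.96]] 64.27345217291467
[461 177  36  33 592]
0.13134694861245777 ((0.4781399369239807, 0.3169645369052887), (0.00803618598729372, 0.02125774696469307), 83.52771759033203)
((0.47712621092796326, 0.31938913464546204), (0.012237037532031536, 0.021065201610326767), 62.98857879638672)
```

View pics/w1.png

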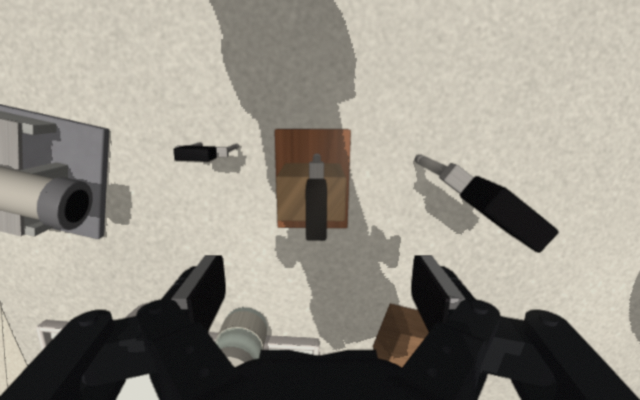

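The wrist view shows the rest and clamp ahead, with the grip block at (316,178–240), and the fingers centred around column 319. I'll measure the block itself in that region.

```bash
cat > blk.py <<'E'
from h import *
c=cap("wrist"); im=c["pixels"]
vv,uu=np.mgrid[0:400,0:640]; W=world(c,np.c_[uu.ravel(),vv.ravel()]).reshape(400,640,3)
m=(im.max(2)<45); m[:150]=0;m[250:]=0;m[:,:290]=0;m[:,345:]=0
W2=W[m]; print(m.sum(),np.percentile(W2[:,2],[5,50,95]).round(4))
t=m&(W[...,2]>.1235)&(W[...,2]<.14); v,u=np.nonzero(t); print(cv2.minAreaRect(plane(c,np.c_[u,v],.127)[:,:2].astype(np.float32)), W[t].mean(0).round(4))
E
python3 blk.py
```

```text
1119 [0.1138 0.1265 0.1277]
((0.5054277181625366, 0.20189087092876434), (0.040068741887807846, 0.013582314364612103), 5.810231685638428) [0.5052 0.2017 0.1266]
```

```bash
python3 -c "
from h import *
go(.5055,.2015,.095,6.2)"
```

```text
at [0.504  0.2034 0.2056] t 1.7 F [ 0.6 -0.  -0.2] M [ 0.03  0.04 -0.03] open 0.0852 shift cm [-0.13 -0.21 11.06] rot [ 0.05 -0.    0.26]
```

In the tool's units: 11 cm / 60 = 0.1833, -0.13 cm / 60 = -0.0022.

Emit:
play_rows(slide=[[-0.0008, -0.0017, 0.0167], [-0.0017, -0.0033, 0.05], [-0.0022, -0.0033, 0.0917], [-0.0022, -0.0033, 0.1333], [-0.0022, -0.0033, 0.1667], [-0.0022, -0.0033, 0.18], [-0.0022, -0.0033, 0.1833], [-0.0022, -0.0033, 0.1833], [-0.0022, -0.0033, 0.1833], [-0.0022, -0.0033, 0.1833]], delta_rot=[[0, 0, 0], [0, 0, 0], [0, 0, 0], [0, 0, 0], [0, 0, 0], [0, 0, 0], [0, 0, 0], [0, 0, 0], [0, 0, 0], [0, 0, 0]], claw=[1, 1, 1, 1, 1, 1, 1, 1, 1, 0.7], newtons=40)

```text
time_s: 2.53
tool_pos: [0.5072, 0.2003, 0.0966]
ee_rot: [[-0.994, -0.11, 0.002], [-0.11, 0.994, 0.001], [-0.002, 0.001, -1.0]]
force: [-0.5, 0.4, -0.1]
opening: 0.0754
grasp_force: 0.0
```

Emit:
play_rows(slide=[[0, 0, 0], [0, 0, 0], [0, 0, 0], [0, 0, 0], [0, 0, 0], [0, 0, 0], [0, 0, 0], [0, 0, 0], [0, 0, 0], [0, 0, 0]], delta_rot=[[0, 0, 0], [0, 0, 0], [0, 0, 0], [0, 0, 0], [0, 0, 0], [0, 0, 0], [0, 0, 0], [0, 0, 0], [0, 0, 0], [0, 0, 0]], claw=[0.6, 0.5, 0.4, 0.3, 0.2, 0.1, 0, 0, 0, 0], newtons=50)

```text
time_s: 3.37
tool_pos: [0.5064, 0.1998, 0.0955]
ee_rot: [[-0.994, -0.11, 0.0], [-0.11, 0.994, 0.0], [-0.0, 0.0, -1.0]]
force: [-0.4, -0.3, 6.6]
opening: 0.0154
grasp_force: 49.2
```

Run:
```python
from h import *
go(.5055,.2015,.205,6.2)
print(arm.sense()["grasp_force"])
```

```text
at [0.5064 0.1998 0.0955] t 3.3667 F [-0.4 -0.3  6.6] M [-0.11  0.17  0.04] open 0.0154 shift cm [  0.07   0.18 -10.95] rot [0.01 0.01 0.11]
49.22908902168274
```

In the tool's units: -11.5 cm / 60 = -0.1917, -11.2 cm / 60 = -0.1867.

Emit:
play_rows(slide=[[0, 0, -0.0083], [0, 0, -0.025], [0, 0, -0.05], [0, 0, -0.0833], [0, 0, -0.1167], [0, 0, -0.15], [0, 0, -0.175], [0, 0, -0.1867], [0, 0, -0.1917], [0, 0, -0.1917]], delta_rot=[[0, 0, 0], [0, 0, 0], [0, 0, 0], [0, 0, 0], [0, 0, 0], [0, 0, 0], [0, 0, 0], [0, 0, 0], [0, 0, 0], [0, 0, 0]], claw=[0, 0, 0, 0, 0, 0, 0, 0, 0, 0])

```text
time_s: 4.2
tool_pos: [0.5063, 0.1998, 0.2107]
ee_rot: [[-0.994, -0.11, 0.001], [-0.11, 0.994, 0.0], [-0.001, 0.0, -1.0]]
force: [0.1, -0.3, -1.4]
opening: 0.0154
grasp_force: 48.7
```

Run:
```python
from h import *
go(.528,-.1373,.205,-7)
c=cap("wrist"); save("w2.png",c["pixels"])
```

```text
at [0.5063 0.1998 0.2107] t 4.2 F [ 0.1 -0.3 -1.4] M [ 0.03  0.02 -0.02] open 0.0154 shift cm [  1.56 -33.75   0.56] rot [ 0.02  0.03 13.32]
```

View pics/w2.png

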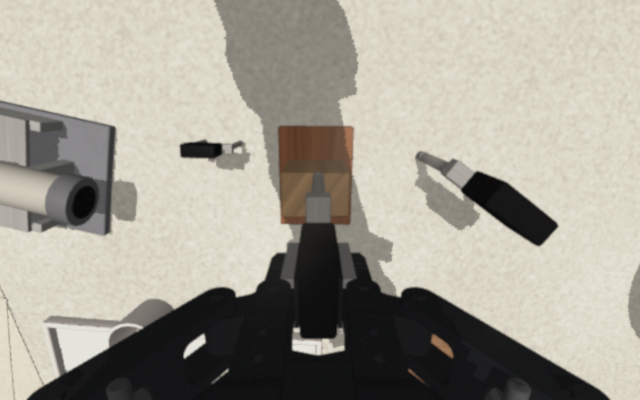

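Clamp is held squarely between the pads at (318,225–335), with the legs free of the rest. Moving toward the pipe, with a closer look at the holes on the way.

In the tool's units: -22 cm / 60 = -0.3667, -21 cm / 60 = -0.35, 13.3 degrees / 45 = 0.2956.

Emit:
play_rows(slide=[[0.0017, -0.0167, 0], [0.0033, -0.05, 0], [0.005, -0.1, 0], [0.0067, -0.1583, 0], [0.01, -0.2167, 0], [0.0133, -0.275, 0], [0.015, -0.3167, 0], [0.0167, -0.35, 0], [0.0167, -0.3667, 0], [0.0167, -0.3667, 0]], delta_rot=[[0, 0, 0.0222], [0, 0, 0.0444], [0, 0, 0.0889], [0, 0, 0.1333], [0, 0, 0.1778], [0, 0, 0.2222], [0, 0, 0.2667], [0, 0, 0.2956], [0, 0, 0.2956], [0, 0, 0.2956]], claw=[0, 0, 0, 0, 0, 0, 0, 0, 0, 0])

```text
time_s: 5.08
tool_pos: [0.5199, -0.0241, 0.2099]
ee_rot: [[-0.992, 0.127, -0.001], [0.127, 0.992, -0.001], [0.001, -0.001, -1.0]]
force: [0.0, 0.3, -1.0]
opening: 0.0152
grasp_force: 48.8
```

Run:
```python
from h import *
import pickle
go(.5285,-.1373,.165,-7)
c=cap("wrist"); pickle.dump(c,open("w3.pkl","wb")); print(proj(c,[[.555,-.1407,.048],[.5012,-.134,.048],[.528,-.1373,.09]]).round())
save("w3.png",np.clip(c["pixels"]*1.4,0,255).astype(np.uint8))
```

```text
at [ 0.5199 -0.0241  0.2099] t 5.0833 F [ 0.   0.3 -1. ] M [ 0.06 -0.01  0.06] open 0.0152 shift cm [ -2.29 -11.12   4.51] rot [-0.08 -0.03 -0.29]
[[210. 232.]
 [204. 180.]
 [191. 221.]]
```

View pics/w3.png

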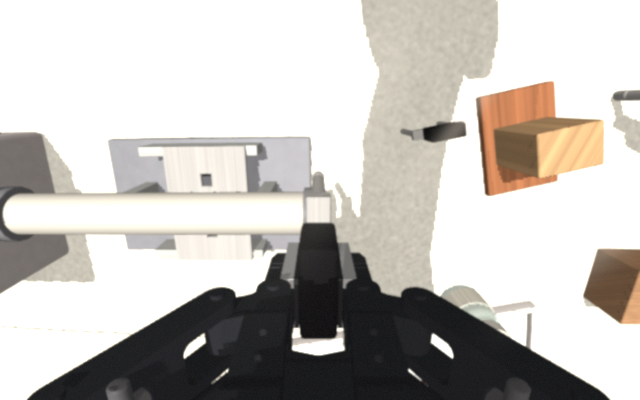

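The wrist view shows the near hole at (206,180) and part of the far one at (210,237), within 2–5 px of the predictions. The pipe is level in the image, so the yaw is right. I'll measure the near hole more precisely.

Run:
```python
from h import *
import pickle
c=pickle.load(open("w3.pkl","rb")); g=c["pixels"].max(2).astype(int)
print(g[171:190,197:217]); print(g[228:244,200:222])
B=np.array([[200,173],[212,187]])
p=g[168:192,195:220]; m=(p<95).astype(np.uint8); yy,xx=np.mgrid[168:192,195:220]
n,l,st,ce=cv2.connectedComponentsWithStats(m); print(st[1:],ce[1:]+[195,168])
k=1+st[1:,4].argmax(); print(plane(c,[ce[k]+[195,168]],.048)); s=st[k]
print(plane(c,[[195+s[0]-.5,168+s[1]+s[3]/2],[195+s[0]+s[2]-.5,168+s[1]+s[3]/2],[195+s[0]+s[2]/2,168+s[1]-.5],[195+s[0]+s[2]/2,168+s[1]+s[3]-.5]],.048).round(4))
# pipe edges (depth) near hole
for u in (180,206,230,260):
    z=world(c,[[u,v] for v in range(185,245)]); ok=[(185+i) for i in range(60) if z[i,2]>.06]; print(u,ok[0],ok[-1],z[:,2].max().round(4))
vv,uu=np.mgrid[185:245,120:290]; q=world(c,np.c_[uu.ravel(),vv.ravel()]); q=q[(q[:,2]>.066)&(q[:,2]<.1)]
from scipy.optimize import least_squares
f=lambda p:np.hypot((q[:,0]-p[0]-p[1]*(q[:,1]+.1373))/np.sqrt(1+p[1]**2),q[:,2]-p[2])-.02
print(least_squares(f,[.528,.12,.07],loss="soft_l1",f_scale=.002).x)
```

```text
[[183 186 185 184 182 182 183 181 180 178 176 178 180 183 182 180 182 182
  181 179]
 [183 185 182 179 176 177 176 174 173 169 169 170 173 176 179 180 182 182
  182 179]
 [183 182 174 161 153 148 145 143 139 136 135 139 145 152 166 177 182 183
  181 180]
 [182 181 167 142 117 100  92  88  84  82  82  87  95 111 149 174 182 183
  182 180]
 [182 182 166 136  98  69  55  53  51  55  57  58  62  88 139 172 182 182
  182 181]
 [182 181 171 141 101  74  69  70  71  73  73  73  75  92 139 171 181 182
  182 179]
 [181 182 174 146 106  83  84  86  86  87  87  87  88 102 138 170 181 184
  182 181]
 [181 182 176 149 110  87  87  91  90  90  90  90  90 102 135 169 180 183
  183 181]
 [181 183 177 154 115  88  87  90  91  91  92  89  91 100 131 166 180 183
  183 182]
 [180 182 179 158 120  90  87  91  92  90  92  91  91  99 127 163 179 183
  184 182]
 [180 183 181 163 127  94  87  90  91  92  91  90  92  97 124 161 178 184
  182 181]
 [180 182 182 166 132  96  86  90  92  91  91  91  92  96 120 159 178 183
  184 182]
 [181 182 182 170 139  98  86  91  91  92  91  92  92  95 118 157 177 182
  183 
[... 1613 characters left out ...]
  185 185 185 186]
 [179 178 179 180 182 182 182 180 179 181 182 181 181 182 182 183 184 188
  186 185 186 185]
 [179 178 180 181 183 182 181 180 179 181 182 182 181 182 182 183 186 187
  186 185 185 185]
 [179 178 179 181 182 181 182 180 179 181 182 182 181 181 182 183 184 187
  187 184 185 184]
 [178 178 178 181 182 182 181 180 179 180 181 182 181 182 182 183 184 187
  187 185 184 185]]
[[ 7  6  9 11 81]] [[205.69135802 178.64197531]]
[[ 0.49988801 -0.13234042  0.048     ]]
[[ 0.5002 -0.1367  0.048 ]
 [ 0.5013 -0.1278  0.048 ]
 [ 0.495  -0.1304  0.048 ]
 [ 0.5058 -0.1329  0.048 ]]
180 192 234 0.0907
206 192 234 0.0905
230 190 234 0.3523
260 192 234 0.3523
[0.52767926 0.12244402 0.0695172 ]
```

Run:
```python
from h import *
import pickle
c=pickle.load(open("w3.pkl","rb")); print(c["cx"],c["cy"],c["K"][0,0]); s=arm.sense(); R=np.array(s["ee_rot"]);p=np.array(s["tool_pos"])
hsv=c["pixels"].astype(int)
for v in (200,207,214,228,235,242):
    print(v,hsv[v,296:346].max(1))
T=lambda P:((P-p)@R*1000).round(1)
zo=p[2]-.0105
print("hole near (tool mm)",T(plane(c,[[205.9,179.3]],.048)),"far",T(plane(c,[[212,236.3]],.048)))
for v in(200,207,214):
  print(T(plane(c,[[303,v],[331,v]],zo+.01)))
print(T(plane(c,[[300,228],[336,228]],zo+.042)),T(plane(c,[[300,242],[338,242]],zo+.042)))
```

```text
317.91221764366867 201.79345444258874 318.3737973514929
200 [187 187 187 187 187 183 166 139 123 129 149 169 176 177 179 181 179 178
 180 183 183 180 177 176 176 177 179 179 177 177 177 176 172 163 142 136
 141 141 143 155 190 215 221 222 218 190 159 148 147 147]
207 [211 211 211 211 211 204 178 148 132 131 147 167 177 177 179 180 179 178
 179 183 183 180 177 175 176 179 179 180 178 178 178 178 174 159 138 134
 142 145 147 149 164 200 222 222 195 160 147 144 143 143]
214 [226 227 226 226 226 222 194 158 142 140 150 168 175 178 179 180 179 177
 180 183 183 180 178 176 176 177 178 178 177 178 178 176 173 160 140 137
 145 147 144 155 188 214 218 211 196 170 150 147 148 147]
228 [180 181 180 178 160 116  63  38  36  37  36  37  38  37  38  37  38  37
  37  37  37  38  37  37  38  34  36  37  35  35  34  32  34  34  32  33
  31  32  55  99 130 142 143 142 140 139 141 141 142 145]
235 [134 134 131 118  85  49  35  35  34  35  34  34  36  34  35  35  35  35
  33  34  35  34  32  34  32  32  32  32  31  32  31  31  29  28  29  27
  28  27  26  52  98 129 139 142 143 144 147 148 149 147]
242 [121 120 108  79  46  33  33  33  33  33  32  32  33  32  32  32  31  31
  31  30  32  31  29  30  30  28  29  28  28  28  25  27  27  26  25  24
  23  23  23  23  42  79 106 117 118 119 120 121 120 120]
hole near (tool mm) [[   5.5 -112.2  161.9]] far [[ -54.8 -112.1  161.9]]
[[30.5 -9.2  0.5]
 [30.5  3.9  0.5]]
[[27.1 -9.3  0.5]
 [27.1  3.9  0.5]]
[[23.6 -9.3  0.5]
 [23.6  3.9  0.5]]
[[ 28.9  -8.9 -31.5]
 [ 28.9   4.5 -31.5]] [[ 23.2  -9.  -31.5]
 [ 23.2   5.3 -31.5]]
```

In the tool's units: -11 cm / 60 = -0.1833, -5.5 cm / 60 = -0.0917, -0.3 degrees / 45 = -0.0067.

Emit:
play_rows(slide=[[-0.0033, -0.0167, 0], [-0.01, -0.05, 0], [-0.0183, -0.0917, 0], [-0.0267, -0.1333, 0], [-0.0333, -0.1667, 0.0083], [-0.0358, -0.1783, 0.025], [-0.0367, -0.1833, 0.0367], [-0.0367, -0.1833, 0.0417], [-0.0367, -0.1833, 0.0417], [-0.0367, -0.1833, 0.0417]], delta_rot=[[0, 0, 0], [0, 0, -0.0044], [0, 0, -0.0067], [0, 0, -0.0067], [0, 0, -0.0067], [0, 0, -0.0067], [0, 0, -0.0067], [0, 0, -0.0067], [0, 0, -0.0067], [0, 0, -0.0067]], claw=[0, 0, 0, 0, 0, 0, 0, 0, 0, 0])

```text
time_s: 5.97
tool_pos: [0.5291, -0.1301, 0.1849]
ee_rot: [[-0.993, 0.114, -0.001], [0.114, 0.993, 0.001], [0.001, 0.001, -1.0]]
force: [0.4, 1.0, -0.4]
opening: 0.0152
grasp_force: 48.8
```

Run:
```python
from h import *
import pickle
go(.5285,-.1353,.126,-7)
c=cap("wrist"); pickle.dump(c,open("w4.pkl","wb")); s=cap("side"); pickle.dump(s,open("s4.pkl","wb"))
a=cv2.resize(c["pixels"][100:250,250:390],None,fx=4,fy=4,interpolation=2)[:600]
print(proj(s,[[.528,-.137,.09],[.5003,-.133,.048]]))
b=cv2.resize(s["pixels"][235:335,310:370],None,fx=4,fy=4,interpolation=2)
o=np.zeros((600,800,3),np.uint8); o[:,:560]=a; o[:400,560:800]=b; save("c4.png",np.clip(o*1.5,0,255).astype(np.uint8))
```

```text
at [ 0.5291 -0.1301  0.1849] t 5.9667 F [ 0.4  1.  -0.4] M [0.02 0.01 0.01] open 0.0152 shift cm [-0.01 -0.53  5.89] rot [ 0.04 -0.06  0.45]
[[372.17768223 289.9381264 ]
 [358.25558626 311.58478002]]
```

View pics/c4.png

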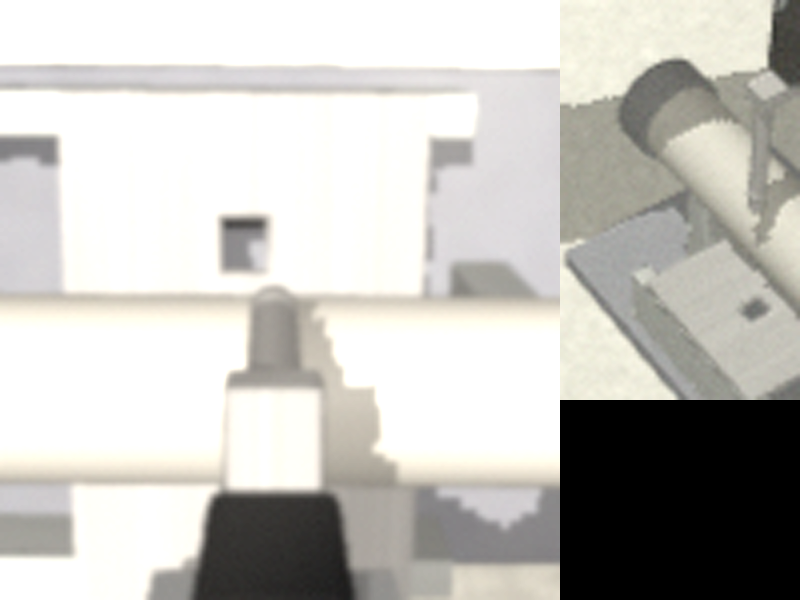

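The left crop shows the near leg and bar at column ~318.7, with the near hole at (311,161), about 7 mm to the left. The side crop agrees: the leg still has to go further along the pipe. Computing the remaining shift.

Run:
```python
from h import *
import pickle
c=pickle.load(open("w4.pkl","rb")); g=c["pixels"].max(2).astype(int); print(c["D"])
for v in (157,160,163): print("hole",v,g[v,300:324])
print("hole col",g[148:174,308],g[148:174,310])
for v in (180,185,190): print("leg",v,g[v,308:330])
for v in (200,210,218): print("bar",v,g[v,300:338])
print("barend col",g[186:204,315],g[186:204,320])
s=arm.sense(); R=np.array(s["ee_rot"]);p=np.array(s["tool_pos"]); T=lambda P:((P-p)@R*1000).round(2)
zo=p[2]-.0105
print("hole",T(plane(c,[[311,161]],.048)),"barend top",T(plane(c,[[318.7,197]],zo+.01)),"leg axis mid",T(plane(c,[[318.75,185]],zo-.02)))
```

```text
[-0.04514512  0.          0.          0.          0.        ]
hole 157 [185 186 187 181 157 118  86  78  79  79  80  81  80  82  83  92 121 150
 171 182 185 186 185 182]
hole 160 [183 186 185 182 159 124  99  95  95  96  95 101 114 125 129 132 141 158
 173 182 186 185 184 183]
hole 163 [183 185 187 182 162 126 100  95  95  96  96 102 124 140 146 147 154 165
 176 182 186 185 184 182]
hole col [188 187 187 186 181 156 111  64  58  79  92  95  95  95  95  95  96  95
 101 121 155 177 185 185 179 157] [186 186 185 185 179 154 108  63  57  80  93  95  95  95  96  96  96  96
 100 121 155 175 183 182 178 159]
leg 180 [180 179 179 170 141 112 106 107 109 109 107 105 102  99  96  98 110 122
 127 129 136 137]
leg 185 [198 198 192 168 130 108 106 108 109 108 107 105 103 100  97  96 105 121
 130 132 133 133]
leg 190 [212 211 201 164 119 101 103 105 107 107 106 104 103  99  98  95 100 120
 134 138 137 137]
bar 200 [225 225 225 225 220 193 168 170 177 178 179 179 179 178 180 183 183 181
 178 176 176 179 180 178 178 178 176 178 174 162 141 136 138 142 142 141
 141 142]
bar 210 [193 194 193 193 188 172 162 170 176 179 180 181 181 178 180 184 184 181
 178 176 176 178 179 180 179 177 179 177 174 160 135 123 128 129 129 129
 129 128]
bar 218 [151 152 151 150 149 141 149 167 176 179 180 180 180 177 179 183 183 182
 178 176 177 177 179 178 177 178 178 176 173 158 129 111 111 112 111 111
 112 111]
barend col [108 108 108 108 105  99 100 104 106 110 126 157 175 182 183 183 184 185] [102 103 102 102 103 102 104 107 109 112 126 152 169 175 176 176 176 177]
hole [[ 27.73  -5.27 137.47]] barend top [[32.67  0.98  0.49]] leg axis mid [[31.29  1.12 30.49]]
```

In the tool's units: 4.9 cm / 60 = 0.0817, 4.6 cm / 60 = 0.0767, 0.4 degrees / 45 = 0.0089.

Emit:
play_rows(slide=[[0.0008, -0.005, 0], [0.0017, -0.01, 0], [0.0017, -0.0107, 0.0083], [0.0017, -0.0107, 0.02], [0.0017, -0.0107, 0.0333], [0.0017, -0.0107, 0.05], [0.0017, -0.0107, 0.0667], [0.0017, -0.0107, 0.0767], [0.0017, -0.0107, 0.0817], [0.0017, -0.0107, 0.0817]], delta_rot=[[0, 0, 0.0044], [0, 0, 0.0089], [0, 0, 0.0089], [0, 0, 0.0089], [0, 0, 0.0089], [0, 0, 0.0089], [0, 0, 0.0089], [0, 0, 0.0089], [0, 0, 0.0089], [0, 0, 0.0089]], claw=[0, 0, 0, 0, 0, 0, 0, 0, 0, 0])

```text
time_s: 6.9
tool_pos: [0.5267, -0.138, 0.1351]
ee_rot: [[-0.992, 0.123, -0.002], [0.123, 0.992, 0.0], [0.002, -0.0, -1.0]]
force: [1.0, 0.2, -1.7]
opening: 0.0154
grasp_force: 48.8
```

Run:
```python
from h import *
import pickle
go(.528,-.1366,.126,-7)
c=cap("wrist"); s=cap("side"); 
a=cv2.resize(c["pixels"][100:250,250:390],None,fx=4,fy=4,interpolation=2)[:600]
b=cv2.resize(s["pixels"][270:335,330:380],None,fx=4.8,fy=4.8,interpolation=2)
o=np.zeros((600,800,3),np.uint8); o[:,:560]=a; o[:312,560:800]=b; save("c5.png",np.clip(o*1.3,0,255).astype(np.uint8))
```

```text
at [ 0.5267 -0.138   0.1351] t 6.9 F [ 1.   0.2 -1.7] M [ 0.05 -0.04  0.  ] open 0.0154 shift cm [-0.11  0.16  0.91] rot [-0.01 -0.11 -0.09]
```

View pics/c5.png

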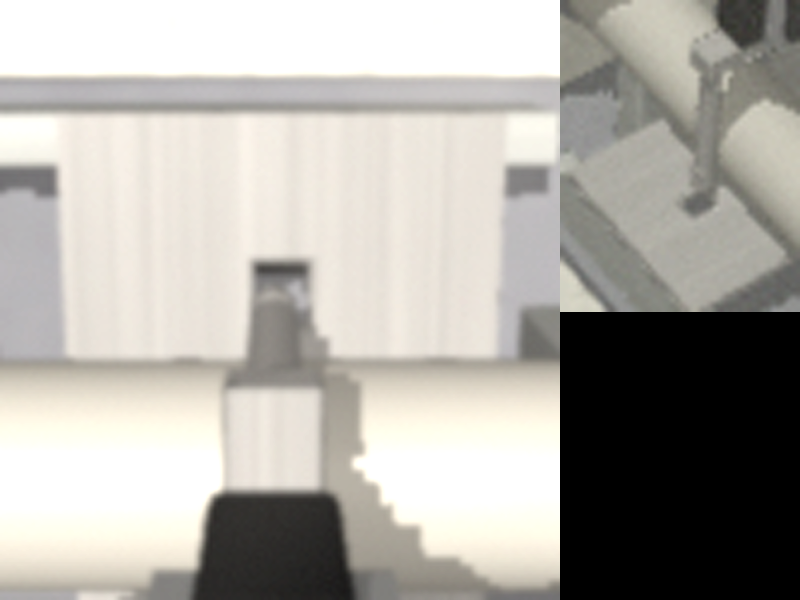

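The wrist crop has the hole at crop x 252–311 (centre ~281) and the leg at ~275, so it needs about 1.1 mm more in +y. The side crop shows the leg just over the hole.

In the tool's units: 1 cm / 60 = 0.0167, 0.9 cm / 60 = 0.015.

Emit:
play_rows(slide=[[-0.0003, 0.001, 0], [-0.0008, 0.002, 0], [-0.0008, 0.002, 0], [-0.0008, 0.002, 0.0033], [-0.0008, 0.002, 0.0067], [-0.0008, 0.002, 0.01], [-0.0008, 0.002, 0.0125], [-0.0008, 0.002, 0.015], [-0.0008, 0.002, 0.0167], [-0.0008, 0.002, 0.0167]], delta_rot=[[0, 0, 0], [0, 0, 0], [0, 0, 0], [0, 0, 0], [0, 0, 0], [0, 0, 0], [0, 0, 0], [0, 0, 0], [0, 0, 0], [0, 0, 0]], claw=[0, 0, 0, 0, 0, 0, 0, 0, 0, 0])

```text
time_s: 7.83
tool_pos: [0.5277, -0.1369, 0.1259]
ee_rot: [[-0.992, 0.123, -0.001], [0.123, 0.992, 0.0], [0.001, 0.0, -1.0]]
force: [-0.6, -0.2, -1.0]
opening: 0.0154
grasp_force: 48.8
```

Run:
```python
from h import *
go(.528,-.1368,.123,-7)
```

```text
at [ 0.5277 -0.1369  0.1259] t 7.8333 F [-0.6 -0.2 -1. ] M [-0.01 -0.02  0.02] open 0.0154 shift cm [-0.02  0.02  0.29] rot [ 0.   -0.03 -0.09]
```

No contact yet. Continuing down slowly.

In the tool's units: 0.2 cm / 60 = 0.0033, 0.15 cm / 60 = 0.0025.

Emit:
play_rows(slide=[[0, 0, 0.0008], [0, 0, 0.0017], [0, 0, 0.0025], [0, 0, 0.0033], [0, 0, 0.0033]], delta_rot=[[0, 0, 0], [0, 0, 0], [0, 0, 0], [0, 0, 0], [0, 0, 0]], claw=[0, 0, 0, 0, 0])

```text
time_s: 8.25
tool_pos: [0.5279, -0.1369, 0.1242]
ee_rot: [[-0.992, 0.123, -0.0], [0.123, 0.992, 0.0], [0.0, 0.0, -1.0]]
force: [-0.2, -0.2, -0.7]
opening: 0.0151
grasp_force: 48.8
```

In the tool's units: 0.2 cm / 60 = 0.0033, 0.15 cm / 60 = 0.0025.

Emit:
play_rows(slide=[[0, 0, 0.0008], [0, 0, 0.0017], [0, 0, 0.0025], [0, 0, 0.0033], [0, 0, 0.0033]], delta_rot=[[0, 0, 0], [0, 0, 0], [0, 0, 0], [0, 0, 0], [0, 0, 0]], claw=[0, 0, 0, 0, 0])

```text
time_s: 8.67
tool_pos: [0.5279, -0.1369, 0.1222]
ee_rot: [[-0.992, 0.123, -0.0], [0.123, 0.992, 0.0], [0.0, 0.0, -1.0]]
force: [-1.0, 0.8, -1.1]
opening: 0.0154
grasp_force: 48.8
```

Run:
```python
from h import *
go(.528,-.1368,.1175,-7)
```

```text
at [ 0.5279 -0.1369  0.1222] t 8.6667 F [-1.   0.8 -1.1] M [-0.04 -0.01 -0.03] open 0.0154 shift cm [-0.01  0.01  0.47] rot [ 0.   -0.01 -0.09]
```

Both legs are about 4 mm into the holes with no reaction force. On to the shoes.

Emit:
play_rows(slide=[[0, 0, 0.0013], [0, 0, 0.0027], [0, 0, 0.004], [0, 0, 0.0053], [0, 0, 0.0067], [0, 0, 0.008], [0, 0, 0.009], [0, 0, 0.01], [0, 0, 0.01]], delta_rot=[[0, 0, 0], [0, 0, 0], [0, 0, 0], [0, 0, 0], [0, 0, 0], [0, 0, 0], [0, 0, 0], [0, 0, 0], [0, 0, 0]], claw=[0, 0, 0, 0, 0, 0, 0, 0, 0])

```text
time_s: 9.42
tool_pos: [0.5277, -0.137, 0.1161]
ee_rot: [[-0.992, 0.124, -0.0], [0.124, 0.992, 0.0], [0.0, 0.0, -1.0]]
force: [-1.9, -0.3, -0.5]
opening: 0.015
grasp_force: 48.9
```

In the tool's units: 0.3 cm / 60 = 0.005, 0.24 cm / 60 = 0.004.

Emit:
play_rows(slide=[[0, 0, 0.0013], [0, 0, 0.0027], [0, 0, 0.004], [0, 0, 0.005], [0, 0, 0.005]], delta_rot=[[0, 0, 0], [0, 0, 0], [0, 0, 0], [0, 0, 0], [0, 0, 0]], claw=[0, 0, 0, 0, 0])

```text
time_s: 9.83
tool_pos: [0.5279, -0.137, 0.1133]
ee_rot: [[-0.992, 0.123, 0.0], [0.123, 0.992, -0.0], [-0.0, -0.0, -1.0]]
force: [-0.6, -0.4, 0.6]
opening: 0.0153
grasp_force: 49.3
```

Run:
```python
from h import *
go(.528,-.1368,.1005,-7)
```

```text
at [ 0.5279 -0.137   0.1133] t 9.8333 F [-0.6 -0.4  0.6] M [-0.04  0.43 -0.03] open 0.0153 shift cm [-0.    0.02  1.28] rot [-0.    0.   -0.09]
```

In the tool's units: 0.4 cm / 60 = 0.0067, 0.32 cm / 60 = 0.0053.

Emit:
play_rows(slide=[[0, 0, 0.0013], [0, 0, 0.0027], [0, 0, 0.004], [0, 0, 0.0053], [0, 0, 0.0067], [0, 0, 0.0067]], delta_rot=[[0, 0, 0], [0, 0, 0], [0, 0, 0], [0, 0, 0], [0, 0, 0], [0, 0, 0]], claw=[0, 0, 0, 0, 0, 0])

```text
time_s: 10.33
tool_pos: [0.5278, -0.1369, 0.1089]
ee_rot: [[-0.992, 0.123, -0.0], [0.123, 0.992, 0.0], [0.0, -0.0, -1.0]]
force: [-0.4, -0.1, 0.4]
opening: 0.0154
grasp_force: 49.1
```

Run:
```python
from h import *
go(.528,-.1368,.1005,-7)
```

```text
at [ 0.5278 -0.1369  0.1089] t 10.3333 F [-0.4 -0.1  0.4] M [0.   0.3  0.03] open 0.0154 shift cm [-0.02  0.01  0.84] rot [-0.   -0.02 -0.08]
```

In the tool's units: 0.24 cm / 60 = 0.004, 0.18 cm / 60 = 0.003.

Emit:
play_rows(slide=[[0, 0, 0.001], [0, 0, 0.002], [0, 0, 0.003], [0, 0, 0.004]], delta_rot=[[0, 0, 0], [0, 0, 0], [0, 0, 0], [0, 0, 0]], claw=[0, 0, 0, 0])

```text
time_s: 10.67
tool_pos: [0.5282, -0.137, 0.1072]
ee_rot: [[-0.992, 0.123, 0.0], [0.123, 0.992, 0.0], [-0.0, 0.0, -1.0]]
force: [-2.2, 0.4, 8.4]
opening: 0.0156
grasp_force: 50.0
```

In the tool's units: 0.24 cm / 60 = 0.004, 0.18 cm / 60 = 0.003.

Emit:
play_rows(slide=[[0, 0, 0.001], [0, 0, 0.002], [0, 0, 0.003], [0, 0, 0.004]], delta_rot=[[0, 0, 0], [0, 0, 0], [0, 0, 0], [0, 0, 0]], claw=[0, 0, 0, 0])

```text
time_s: 11.0
tool_pos: [0.5281, -0.137, 0.1048]
ee_rot: [[-0.992, 0.123, 0.001], [0.123, 0.992, 0.0], [-0.001, 0.0, -1.0]]
force: [-2.2, 0.4, 6.3]
opening: 0.0154
grasp_force: 49.9
```

Run:
```python
from h import *
go(.528,-.1368,.1005,-7)
```

```text
at [ 0.5281 -0.137   0.1048] t 11.0 F [-2.2  0.4  6.3] M [ 0.08  0.62 -0.02] open 0.0154 shift cm [0.02 0.02 0.43] rot [ 0.01  0.03 -0.09]
```

In the tool's units: 0.2 cm / 60 = 0.0033, 0.15 cm / 60 = 0.0025.

Emit:
play_rows(slide=[[0, 0, 0.0008], [0, 0, 0.0017], [0, 0, 0.0025], [0, 0, 0.0033]], delta_rot=[[0, 0, 0], [0, 0, 0], [0, 0, 0], [0, 0, 0]], claw=[0, 0, 0, 0])

```text
time_s: 11.33
tool_pos: [0.5278, -0.137, 0.1022]
ee_rot: [[-0.992, 0.123, -0.0], [0.123, 0.992, 0.0], [0.0, -0.0, -1.0]]
force: [-0.8, -0.4, 1.2]
opening: 0.0155
grasp_force: 49.3
```

In the tool's units: 0.08 cm / 60 = 0.0013, 0.06 cm / 60 = 0.001.

Emit:
play_rows(slide=[[0, 0, 0.0005], [0, 0, 0.001], [0, 0, 0.0013]], delta_rot=[[0, 0, 0], [0, 0, 0], [0, 0, 0]], claw=[0, 0, 0])

```text
time_s: 11.58
tool_pos: [0.5278, -0.1369, 0.1015]
ee_rot: [[-0.992, 0.123, -0.0], [0.123, 0.992, 0.0], [0.0, 0.0, -1.0]]
force: [-0.7, 0.3, 1.9]
opening: 0.0153
grasp_force: 49.2
```

Run:
```python
from h import *
go(.528,-.1368,.1005,-7)
```

```text
at [ 0.5278 -0.1369  0.1015] t 11.5833 F [-0.7  0.3  1.9] M [ 0.02  0.38 -0.02] open 0.0153 shift cm [-0.01  0.01  0.1 ] rot [ 0.   -0.02 -0.09]
```

Snapped past the beads. Now I'll creep down to contact with the pipe.

In the tool's units: 0.06 cm / 60 = 0.001, 0.03 cm / 60 = 0.0005.

Emit:
play_rows(slide=[[0, 0, 0.0005], [0, 0, 0.001], [0, 0, 0.001]], delta_rot=[[0, 0, 0], [0, 0, 0], [0, 0, 0]], claw=[0, 0, 0])

```text
time_s: 11.83
tool_pos: [0.5278, -0.1369, 0.101]
ee_rot: [[-0.992, 0.123, -0.0], [0.123, 0.992, 0.0], [0.0, 0.0, -1.0]]
force: [-0.9, 1.7, 0.4]
opening: 0.0157
grasp_force: 49.2
```

In the tool's units: 0.04 cm / 60 = 0.0007, 0.02 cm / 60 = 0.0003.

Emit:
play_rows(slide=[[0, 0, 0.0003], [0, 0, 0.0007], [0, 0, 0.0007]], delta_rot=[[0, 0, 0], [0, 0, 0], [0, 0, 0]], claw=[0, 0, 0])

```text
time_s: 12.08
tool_pos: [0.5279, -0.137, 0.1007]
ee_rot: [[-0.992, 0.123, 0.0], [0.123, 0.992, 0.0], [-0.0, 0.0, -1.0]]
force: [-1.4, -0.3, 1.1]
opening: 0.015
grasp_force: 49.2
```

In the tool's units: 0.04 cm / 60 = 0.0007, 0.02 cm / 60 = 0.0003.

Emit:
play_rows(slide=[[0, 0, 0.0003], [0, 0, 0.0007], [0, 0, 0.0007]], delta_rot=[[0, 0, 0], [0, 0, 0], [0, 0, 0]], claw=[0, 0, 0])

```text
time_s: 12.33
tool_pos: [0.528, -0.137, 0.1005]
ee_rot: [[-0.992, 0.123, 0.0], [0.123, 0.992, 0.0], [-0.0, 0.0, -1.0]]
force: [-1.8, 0.1, 3.9]
opening: 0.0155
grasp_force: 49.6
```

In the tool's units: 0.04 cm / 60 = 0.0007, 0.02 cm / 60 = 0.0003.

Emit:
play_rows(slide=[[0, 0, 0.0003], [0, 0, 0.0007], [0, 0, 0.0007]], delta_rot=[[0, 0, 0], [0, 0, 0], [0, 0, 0]], claw=[0, 0, 0])

```text
time_s: 12.58
tool_pos: [0.528, -0.137, 0.1004]
ee_rot: [[-0.992, 0.123, 0.0], [0.123, 0.992, 0.0], [-0.0, 0.0, -1.0]]
force: [-2.7, 1.1, 8.8]
opening: 0.0151
grasp_force: 50.2
```

Run:
```python
from h import *
go(.528,-.1368,.1005,-7)
```

```text
at [ 0.528  -0.137   0.1004] t 12.5833 F [-2.7  1.1  8.8] M [ 0.23  0.95 -0.02] open 0.0151 shift cm [ 0.    0.02 -0.01] rot [ 0.02  0.02 -0.09]
```

Bar bears on the pipe at the expected height (TCP 0.1004 m, so origin at 0.090 m) with about 9 N. Releasing.

Emit:
play_rows(slide=[[0, 0, 0], [0, 0, 0], [0, 0, 0], [0, 0, 0], [0, 0, 0], [0, 0, 0], [0, 0, 0]], delta_rot=[[0, 0, 0], [0, 0, 0], [0, 0, 0], [0, 0, 0], [0, 0, 0], [0, 0, 0], [0, 0, 0]], claw=[0.22, 0.3, 0.4, 0.5, 0.6, 0.6, 0.6])

```text
time_s: 13.17
tool_pos: [0.5279, -0.137, 0.0998]
ee_rot: [[-0.992, 0.123, -0.0], [0.123, 0.992, -0.0], [0.0, -0.0, -1.0]]
force: [-0.9, -0.5, 0.1]
opening: 0.051
grasp_force: 0.0
```

In the tool's units: -12 cm / 60 = -0.2, -11.5 cm / 60 = -0.1917.

Emit:
play_rows(slide=[[0, 0, -0.005], [0, 0, -0.0167], [0, 0, -0.0333], [0, 0, -0.0667], [0, 0, -0.1], [0, 0, -0.1333], [0, 0, -0.1667], [0, 0, -0.1917], [0, 0, -0.2], [0, 0, -0.2]], delta_rot=[[0, 0, 0], [0, 0, 0], [0, 0, 0], [0, 0, 0], [0, 0, 0], [0, 0, 0], [0, 0, 0], [0, 0, 0], [0, 0, 0], [0, 0, 0]], claw=[0.6, 0.6, 0.6, 0.6, 0.6, 0.6, 0.6, 0.6, 0.6, 0.6])

```text
time_s: 14.0
tool_pos: [0.5288, -0.1372, 0.2219]
ee_rot: [[-0.992, 0.123, 0.004], [0.123, 0.992, -0.0], [-0.004, 0.0, -1.0]]
force: [0.1, 0.5, -0.2]
opening: 0.0513
grasp_force: 0.0
```

Run:
```python
from h import *
go(.528,-.1368,.22,-7)
c=cap("wrist"); s=cap("side")
vv,uu=np.mgrid[0:400,0:640]; W=world(c,np.c_[uu.ravel(),vv.ravel()]).reshape(400,640,3); im=c["pixels"]
t=(im.max(2)<45)&(W[...,2]>.115)&(W[...,2]<.145)&(np.hypot(W[...,0]-.528,W[...,1]+.137)<.04)
P=W[t]; z=P[:,2]; print("block top z",np.percentile(z,[5,50,95]).round(4)); v,u=np.nonzero(t); print(cv2.minAreaRect(plane(c,np.c_[u,v],.132)[:,:2].astype(np.float32)))
tp=P[z>np.median(z)-.004]; A=np.c_[tp[:,:2]-tp[:,:2].mean(0),np.ones(len(tp))]; print("tilt",np.linalg.lstsq(A,tp[:,2],rcond=None)[0])
a=cv2.resize(im[100:320,220:420],None,fx=2,fy=2,interpolation=2)
b=cv2.resize(s["pixels"][235:335,310:410],None,fx=4,fy=4,interpolation=2)
o=np.zeros((440,800,3),np.uint8); o[:,:400]=a; o[:400,400:]=b; save("c6.png",np.clip(o*1.3,0,255).astype(np.uint8))
```

```text
at [ 0.5288 -0.1372  0.2219] t 14.0 F [ 0.1  0.5 -0.2] M [ 0.04 -0.04  0.03] open 0.0513 shift cm [0.08 0.03 0.19] rot [ 0.02  0.21 -0.09]
block top z [0.1167 0.124  0.1316]
((0.5251806378364563, -0.1367495357990265), (0.043188851326704025, 0.004916686564683914), 2.6395041942596436)
tilt [ 0.29936876 -1.16744377  0.12623153]
```

View pics/c6.png

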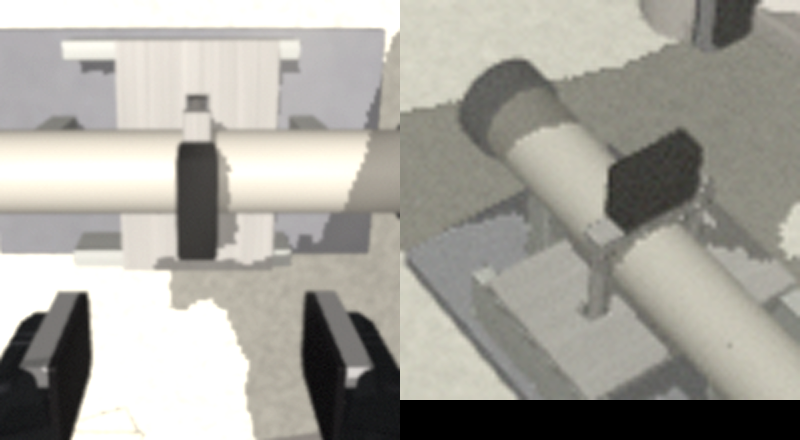

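The clamp straddles the pipe, legs in both holes, crossbar on the pipe. I'll do a quick numeric check of its height and tilt, since that mask caught only the block's side.

Run:
```python
from h import *
for n in("wrist","top"):
    c=cap(n); vv,uu=np.mgrid[0:400,0:640]; W=world(c,np.c_[uu.ravel(),vv.ravel()]).reshape(-1,3)
    D=np.array([.9925,-.1219]); d=(W[:,:2]-[.5275,-.137]); x=d@D; y=d@[.1219,.9925]
    t=W[(abs(x)<.019)&(abs(y)<.007)&(W[:,2]>.12)&(W[:,2]<.15)]; b=W[(abs(x+.028)<.004)&(abs(y)<.005)&(W[:,2]>.09)&(W[:,2]<.115)]
    if len(t)<10: print(n,len(t)); continue
    A=np.c_[t[:,:2]-t[:,:2].mean(0),np.ones(len(t))]; print(n,len(t),"top z",np.median(t[:,2]).round(4),"fit",np.linalg.lstsq(A,t[:,2],rcond=None)[0].round(3),"bar z",np.median(b[:,2]) if len(b) else None)
```

```text
wrist 878 top z 0.1316 fit [-0.004  0.003  0.132] bar z 0.09983898940339297
top 73 top z 0.1317 fit [ 0.028 -0.018  0.132] bar z 0.10082264478906844
```

Block top is at 0.132 m and bar top at 0.100 m, both as expected when seated, and the tilt is about 0. Handing in.

```bash
python3 -c "
from plant import arm
print(arm.sign_off())"
```

```text
the job is handed in; nothing more can be done
None
```

The U-clamp is on the pipe with both legs through the bracket plate, its crossbar level and fully home, and the gripper is clear. The highest force I read was about 9 N, and the job was handed in at about 14 s.

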